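Close the serving tub with the lid that fits

TASK

Serving is over, so close the open steel serving tub: three look-alike lids lie on the counter, and only one of them fits the rim. Take that one by its knob, set it on the tub without dropping it, and press it down until it snaps home all round with its flange level on the rim. Let go, and leave the other two lids on the counter, away from the tub.

Things in the scene. Friction and masses are not known exactly. Their poses are not given: they have to be found in the camera images.
- tub: Fixed round steel tub, open at the top; origin at the centre of its underside, z up. 100 mm high, mouth 114 mm across, rim 122 mm across outside. Four sprung black catches just inside the rim, 8 mm down, stand in to a 100 mm circle: the lid that fits rests on them about 14 mm proud until pressed straight down with 5 to 10 N (up to 20 N is fine), then snaps home, flange on rim, at any yaw.
- lid_a_knob (a point): Loose round steel lid, flange 132 mm across, lying plug-down. This point: half-way up its black knob, on its axis (z up). Knob 28 mm across, 40 mm high; this point is 20 mm above the 3 mm thick flange's top and 53 mm above the lid's underside. Tapered plug below the flange 30 mm deep, 84 mm across at the bottom, 106 mm at the widest. About 0.16 kg.
- lid_b_knob (a point): Loose lid of the same shape, knob and heights as lid_a, but with a flange 162 mm across, plug 114 mm at the bottom and 136 mm at the widest. This point: half-way up its knob. About 0.2 kg.
- lid_c_knob (a point): Loose lid of the same shape, knob and heights as lid_a, but with a flange 94 mm across, plug 46 mm at the bottom and 68 mm at the widest. This point: half-way up its knob. About 0.11 kg.

How it is judged (in metres and radians):
At the end, for the whole second after the job is handed in: The 132 mm lid is snapped home on the tub: its knob point within 12 mm of the tub's axis and 115 to 128 mm above the tub's underside (home is 123), tilted less than 0.1 rad. The other two lids lie low (knob points below 0.12 m), more than 100 mm from the tub's axis (z of lid_a_knob in the frame of tub between 0.115 and 0.128 m and horizontal distance between lid_a_knob and tub below 0.012 m and angle between lid_a_knob's own z axis and vertical below 0.1 rad and height (world z) of each of lid_b_knob, lid_c_knob below 0.12 m and horizontal distance between each of lid_b_knob, lid_c_knob and tub above 0.1 m); the robot touches nothing.
It fails at once if the fitting lid is dropped onto the tub (loose, over the tub, more than 40 mm above its seat) (horizontal distance between lid_a_knob and tub below 0.06 m and z of lid_a_knob in the frame of tub above 0.163 m and distance between lid_a_knob and the grasp point above 0.045 m).
It also fails if it takes over 38 s, if anything falls off the work surface, if the arm or the gripper's body presses on something with over 40 N, if the wrist force passes 120 N, or if a joint passes its speed limit or range.

ROBOT

A 7-joint arm with a two-finger parallel gripper is mounted at the origin on the work surface. World frame = base frame: x ahead of the robot, y to its left, z up, the work surface at z = 0. Lengths are in mm, angles in rad, forces in N, time in s.
With the tool pointing down it reaches from about 425 to 950 mm from the base axis. Payload 4.7 kg.
Tool frame: the origin (TCP) lies between the finger pads; the fingertips stand 19 mm ahead of it and the grasp point (between the pads) is the TCP (manip.nose_length is the distance from the TCP to the fingertips, in mm); x points along the fingers, z is the direction in which the jaws open and shut, and the axes are right-handed (so a half turn about x gives the same grasp; the last joint's range is limited). The gripper opens to 87 mm and grips with 3 to 60 N. Pads are 19 mm wide; open, the fingers measure 117 mm over their backs; the gripper's body (75 mm by 190 mm) begins 51 mm behind the grasp point.
Start: joints at [1.241, 0.469, -0.049, 1.532, 0.024, 1.141, -0.082], TCP at [200.038, -644.695, 241.573] pointing down, gripper open.
Joint ranges: [-2.59, 2.59], [-0.33, 1.99], [-1.39, 1.29], [0.1, 2.45], [-1.04, 4.18], [0.21, 1.99], [-2.66, 2.66]. Speed limits (rad/s): [2.57, 2.57, 3.14, 3.14, 3.14, 3.14, 3.14].

INTERFACE

Orientations are given as [roll, pitch, yaw] about the fixed x, y, z axes, in that order (R = Rz(yaw) Ry(pitch) Rx(roll)).
In Python, from bench import manip gives the robot as it stands. Calls block until the motion is done:
- manip.move_ptp(position, orientation): joint-space move of the TCP to a pose.
- manip.servo_line(position, frame=None, velocity=150): straight line of the TCP; frame=None keeps the orientation; velocity is the mean speed in mm/s.
- manip.set_joints(angles): joint-space move.
- manip.gripper_to(opening): finger opening in mm; the grip force is fixed at half the most; returns when the fingers have stopped.
- manip.wait(seconds).
- manip.solve_ik(position, orientation): joint angles nearest the present ones, or None.
- manip.get_obs(): the state.
- manip.grab_frame(name): name is "scene" or "side" or "wrist"; returns a dict with "pixels" (384x512x3 uint8, blue, green, red), "depth" (384x512 float32, mm along the optical axis (not along the pixel's ray), 0 where there is no reading), "vertical_fov" (degrees; the focal length in pixels is half the picture's height over the tangent of half this angle, whatever the lens; pixels are square), "cx", "cy" (the principal point, pixels), "R" (3x3) and "t" (3): a world point X has camera coordinates R X + t; the wrist camera has in their place "hand_eye" (4x4, takes a point from camera to tool coordinates, whose origin is the TCP and whose axes are the tool frame's). Camera axes: x right, y down, z forward; pixel columns grow to the right and rows downward; lengths in mm; the calibration is good to about 2 mm. A picture is of the moment at which its call begins: read the wrist's pose just before it.
A pose or a line that the arm cannot do raises manip.PlanningError and nothing moves.
- manip.hand_in(): hands the job in, once; it reports no verdict.
The state is a dict: "time": time; "joints": joint angles; "joint_vel": joint speeds; "joint_torque": joint torques, N m; "position": TCP position; "tool_rot": TCP orientation; "force": force on the tool from outside, world axes, zero at the start; "wrist_torque": the same for the moment, N m; "grip_width": finger opening in mm.
Only numpy, scipy, OpenCV 4.12 (cv2) and the standard library are available. Lean on these libraries where they do the work, as an engineer would, in place of code of your own. Each camera call takes 0.05 s, during which the arm holds its last target.

## Working session

There is one attempt and no reset: what is moved stays moved. The work goes in short steps, each a Python script; the robot and the scene stay as the last script left them, time stands still between calls to the robot, and variables do not carry over. Pictures are saved under pics/ and viewed, and the job is handed in when it is done.

```bash
ls; mkdir -p pics; python3 - <<'E'
from bench import manip
import cv2,numpy as np,pickle
o=manip.get_obs();print(o)
d={}
for n in("scene","side","wrist"):
    f=manip.grab_frame(n);d[n]=f
    cv2.imwrite(f"pics/{n}0.png",f["pixels"])
    print(n,{k:v for k,v in f.items() if k not in("pixels","depth")})
d["obs"]=o
pickle.dump(d,open("f0.pkl","wb"))
cv2.imwrite("pics/both0.png",cv2.resize(np.hstack([d["scene"]["pixels"],d["side"]["pixels"]]),(800,300)))
E
```

```text
pics
{'time': 0.0, 'joints': array([ 1.2410834 ,  0.46944672, -0.04859036,  1.5337259 ,  0.02411233,
        1.14099161, -0.08229053]), 'joint_vel': array([-0.0017685 ,  0.0012263 , -0.00010542, -0.00048605,  0.00057093,
       -0.00176324, -0.00060613]), 'joint_torque': array([-1.01090377e-04, -5.07968009e+01, -8.08908697e-02, -2.36156738e+01,
       -6.14516158e-02,  3.79139464e-02,  1.93978181e-04]), 'position': array([ 199.8333239 , -644.13598193,  240.48229682]), 'tool_rot': array([-3.09767112,  1.56881088,  1.91557364]), 'force': array([ 0.52699043,  0.21924657, -0.41001772]), 'wrist_torque': array([-0.04485575,  0.03384351,  0.00536597]), 'grip_width': 87.03452450090907}
scene {'vertical_fov': 45.28936546225147, 'cx': 257.501879931296, 'cy': 201.33656641600626, 'R': array([[ 0.05941167,  0.9981764 ,  0.01068275],
       [ 0.76472689, -0.03863306, -0.64319536],
       [-0.64160973,  0.04638269, -0.76562759]]), 't': array([  -3.60043096, -376.52727218, 1350.77926498])}
side {'vertical_fov': 50.452328773828455, 'cx': 255.36790587236268, 'cy': 192.49886289570247, 'R': array([[-0.98442495, -0.17547713,  0.01073742],
       [-0.09995147,  0.50839073, -0.85530613],
       [ 0.14462786, -0.84305791, -0.51801172]]), 't': array([ 544.70794371,  130.84265775, 1028.98700991])}
wrist {'vertical_fov': 68.4313117290689, 'cx': 258.74829763000463, 'cy': 188.6063812221929, 'hand_eye': array([[ 2.31324885e-04, -2.54088804e-01,  9.67180865e-01,
        -1.43570142e+02],
       [ 7.56509577e-04, -9.67180570e-01, -2.54088908e-01,
         6.89936894e+01],
       [ 9.99999687e-01,  7.90458674e-04, -3.15123208e-05,
         2.01599973e-01],
       [ 0.00000000e+00,  0.00000000e+00,  0.00000000e+00,
         1.00000000e+00]])}
```

View pics/scene0.png

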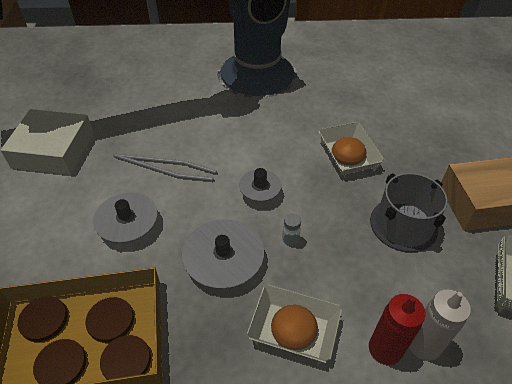

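View pics/side0.png

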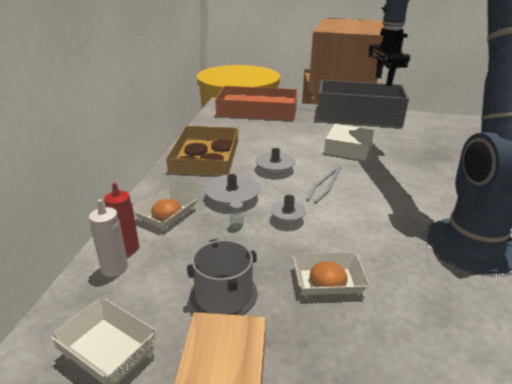

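The scene view shows the lids' knobs at about (123,210), (222,245) and (260,178), with flanges about 66, 82 and 43 px wide. The left one is therefore the 132 mm lid. The tub's mouth is at about (415,193). Next I measure them with depth.

```bash
cat > h.py <<'E'
import numpy as np,cv2
from scipy.optimize import least_squares
def K(f):
    h=f["pixels"].shape[0];return h/2/np.tan(np.radians(f["vertical_fov"])/2)
def cloud(f,R=None,t=None):
    F=K(f);d=f["depth"].astype(float);v,u=np.mgrid[:d.shape[0],:d.shape[1]]
    P=np.stack([(u-f["cx"])/F*d,(v-f["cy"])/F*d,d],-1)
    if R is None:R,t=f["R"],f["t"]
    W=(P-t)@R; W[d<=0]=np.nan
    return W
def wrist_cloud(f,o):
    from scipy.spatial.transform import Rotation as Ro
    Rt=Ro.from_euler('xyz',o["tool_rot"]).as_matrix();H=f["hand_eye"]
    Rw=Rt@H[:3,:3];tw=Rt@H[:3,3]+o["position"]
    return cloud(f,Rw.T,-Rw.T@tw)
def circ(p):
    return cv2.minEnclosingCircle(p.astype(np.float32).reshape(-1,1,2))
def near(W,c,r,z0,z1):
    q=W.reshape(-1,3);return q[(np.hypot(q[:,0]-c[0],q[:,1]-c[1])<r)&(q[:,2]>z0)&(q[:,2]<z1)]
def ring(p,r,c0):
    s=least_squares(lambda c:np.hypot(p[:,0]-c[0],p[:,1]-c[1])-r,c0,loss='soft_l1',f_scale=2)
    return s.x,np.sqrt(np.median(s.fun**2))
E
python3 - <<'E'
import pickle,numpy as np
from h import *
d=pickle.load(open("f0.pkl","rb"))
for n,pts in(("scene",dict(a=(124,212),b=(223,246),c=(261,182),tub=(413,213))),("side",dict(a=(275,158),b=(232,184),c=(289,203),tub=(223,290)))):
    W=cloud(d[n])
    for k,(u,v) in pts.items():
        w=W[v,u];print(n,k,w.round(1))
        if k=="tub":
            r=near(W,w[:2],130,92,104);print("  rim n",len(r),circ(r[:,:2]),np.percentile(r[:,2],[50,95]));
            print(ring(r[np.hypot(*(r[:,:2]-np.array(circ(r[:,:2])[0])).T)>50],59,circ(r[:,:2])[0]))
        else:
            r=near(W,w[:2],100,26,40);print("  fl n",len(r),circ(r[:,:2]),np.median(r[:,2]))
            r=near(W,w[:2],40,69,85);print("  knobtop",len(r),np.median(r,0).round(1),[x for x in (circ(r[:,:2]) if len(r) else ())])
            r=near(W,w[:2],40,40,66);print("  knobside",ring(r,14,w[:2]))
E
```

```text
scene a [ 556.5 -301.4   60.7]
  fl n 2262 ((544.0545043945312, -307.3355407714844), 67.8968734741211) 33.28012794184337
  knobtop 117 [ 546.7 -305.6   72.8] [(545.7692260742188, -304.6829833984375), 14.845026016235352]
  knobside (array([ 544.26699801, -306.78345679]), np.float64(0.6985613259388418))
scene b [ 657.1 -101.6   70.6]
  fl n 4197 ((644.6387329101562, -104.54773712158203), 82.19786071777344) 33.54124379693177
  knobtop 138 [ 646.4 -104.3   73.2] [(645.2137451171875, -103.35930633544922), 14.316974639892578]
  knobside (array([ 644.05924734, -103.94169382]), np.float64(0.4741301644540581))
scene c [483.2 -18.1  55.4]
  fl n 861 ((470.158203125, -20.29815673828125), 48.314083099365234) 33.72526263820429
  knobtop 105 [473.  -20.   73.4] [(471.3144226074219, -19.676652908325195), 14.438143730163574]
  knobside (array([492.99840428, -21.43198532]), np.float64(3.3233102715140244))
scene tub [548.3 311.8   8.1]
  rim n 812 ((574.654052734375, 284.2773132324219), 73.00055694580078) [ 98.32492317 102.16245009]
(array([575.57796177, 283.82453616]), np.float64(1.443904702001582))

[... 390 characters left out ...]
98828) 33.72743861384748
  knobtop 46 [ 641.2 -100.4   72.9] [(640.6554565429688, -103.18779754638672), 14.974872589111328]
  knobside (array([637.98228838, -81.26999872]), np.float64(3.1285415770654144))
side c [465.6  -7.8  61.6]
  fl n 461 ((466.8829040527344, -19.924882888793945), 48.603214263916016) 33.88868952778571
  knobtop 55 [466.3 -15.   73.6] [(467.25933837890625, -17.888418197631836), 13.292166709899902]
  knobside (array([465.25614802,   3.13832908]), np.float64(2.6915500681312707))
side tub [555.9 343.6  73.6]
  rim n 778 ((571.9390258789062, 285.9539489746094), 71.78469848632812) [ 98.03408281 101.76608829]
(array([571.21561397, 286.16817962]), np.float64(1.2185862556756106))
```

View pics/wrist0.png

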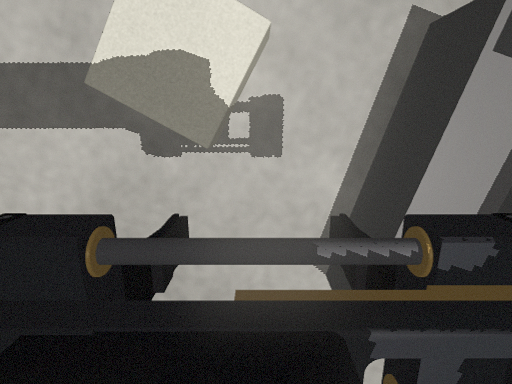

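```bash
cat >> h.py <<'E'
from scipy.spatial.transform import Rotation as Ro
def down(a):
    z=np.array([np.cos(a),np.sin(a),0]);x=np.array([0,0,-1.]);return Ro.from_matrix(np.stack([x,np.cross(z,x),z],1)).as_euler('xyz')
E
python3 - <<'E'
import pickle
from h import *
from bench import manip
d=pickle.load(open("f0.pkl","rb"))
print(Ro.from_euler('xyz',d["obs"]["tool_rot"]).as_matrix().round(2))
for n in("scene","side"):
    q=near(cloud(d[n]),(573,285),200,110,400);print(n,len(q),q.min(0) if len(q) else 0,q.max(0) if len(q) else 0, (np.hypot(*(q[:,:2]-[573,285]).T).min()) if len(q) else 0)
for a in np.arange(0,np.pi*2,np.pi/8):
    for p in ((543,-306.5,150),(543,-306.5,58),(573,285,200),(573,285,126)):
        j=manip.solve_ik(p,down(a)); print(round(a,2),p,None if j is None else np.round(j,2))
E
```

```text
[[-0.    0.96  0.3 ]
 [ 0.    0.3  -0.96]
 [-1.   -0.   -0.  ]]
scene 0 0 0 0
side 0 0 0 0
0.0 (543, -306.5, 150) [ 0.77  0.52 -0.45  1.73  0.27  0.95  0.22]
0.0 (543, -306.5, 58) [ 0.74  0.63 -0.41  1.8   0.33  0.79  0.16]
0.0 (573, 285, 200) [ 0.15  0.67 -1.04  1.63  0.61  1.2  -1.02]
0.0 (573, 285, 126) [ 0.2   0.84 -1.16  1.69  0.83  1.19 -1.18]
0.39 (543, -306.5, 150) [ 0.82  0.53 -0.52  1.73  0.31  0.96  0.57]
0.39 (543, -306.5, 58) [ 0.79  0.64 -0.48  1.79  0.39  0.8   0.51]
0.39 (573, 285, 200) [ 0.16  0.68 -1.05  1.63  0.62  1.21 -0.64]
0.39 (573, 285, 126) [ 0.18  0.82 -1.12  1.69  0.8   1.16 -0.77]
0.79 (543, -306.5, 150) [ 0.86  0.54 -0.58  1.73  0.35  0.97  0.94]
0.79 (543, -306.5, 58) [ 0.83  0.66 -0.54  1.79  0.44  0.82  0.86]
0.79 (573, 285, 200) [ 0.16  0.68 -1.06  1.63  0.63  1.21 -0.25]
0.79 (573, 285, 126) [ 0.18  0.81 -1.11  1.69  0.79  1.16 -0.37]
1.18 (543, -306.5, 150) [ 0.9   0.56 -0.64  1.73  0.39  0.99  1.29]
1.18 (543, -306.5, 58) [ 0.87  0.67 -0.59  1.79  0.49  0.84  1.22]
1.18 (573, 285, 200) [ 0.17  0.69 -1.08  1.63  0.64  1.22  0.13]
1.18 (573, 285, 12
[... 2652 characters left out ...]
 [-0.01  0.65 -0.75  1.7   0.51  1.   -2.13]
5.5 (543, -306.5, 150) [ 0.66  0.49 -0.29  1.74  0.17  0.93 -0.49]
5.5 (543, -306.5, 58) [ 0.64  0.61 -0.27  1.8   0.22  0.76 -0.52]
5.5 (573, 285, 200) [ 0.11  0.63 -0.96  1.63  0.55  1.17 -1.76]
5.5 (573, 285, 126) [ 0.03  0.67 -0.83  1.7   0.57  1.03 -1.77]
5.89 (543, -306.5, 150) [ 0.72  0.5  -0.37  1.74  0.22  0.94 -0.13]
5.89 (543, -306.5, 58) [ 0.69  0.62 -0.34  1.8   0.28  0.77 -0.18]
5.89 (573, 285, 200) [ 0.16  0.68 -1.05  1.63  0.62  1.21 -1.42]
5.89 (573, 285, 126) [ 0.14  0.77 -1.03  1.69  0.72  1.11 -1.5 ]<sys>:0: UserWarning: Gimbal lock detected. Setting third angle to zero since it is not possible to uniquely determine all angles.
```

```bash
python3 -W ignore - <<'E'
import pickle
from h import *
from bench import manip
manip.move_ptp((543,-306.5,170),down(0))
manip.wait(0.2)
o=manip.get_obs();f=manip.grab_frame("wrist");cv2.imwrite("pics/w1.png",f["pixels"]);pickle.dump((o,f),open("w1.pkl","wb"))
print(o["time"],o["position"],o["force"])
W=wrist_cloud(f,o)
for z0,z1,r in((26,40,90),(69,80,25)):
    p=near(W,(543,-306.5),r,z0,z1);print(len(p),circ(p[:,:2]) if len(p) else 0,np.median(p,0) if len(p) else 0)
E
```

```text
2.125 [ 542.55030106 -307.63632539  170.06470773] [-0.48643365  0.21739945  0.62158512]
11493 ((544.0048217773438, -308.390869140625), 66.00921630859375) [ 543.71322715 -300.15381843   33.42201526]
714 ((544.0301513671875, -308.060302734375), 13.902183532714844) [ 543.9826954  -307.14371766   73.16930392]
```

View pics/w1.png

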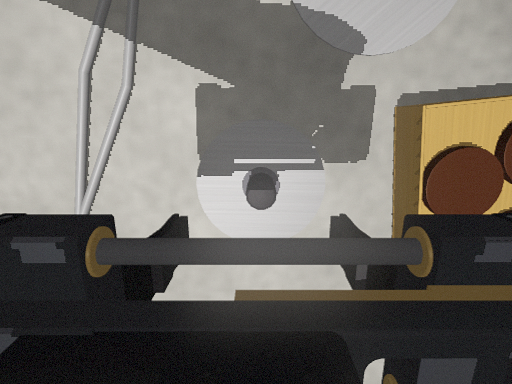

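The wrist view shows the knob at (261,188) between the jaws. Its flange radius is 66.0 mm, so this is the 132 mm lid, and there is clearance to the tongs and box. Now I grasp it.

```bash
python3 -W ignore - <<'E'
import pickle
from h import *
from bench import manip
manip.servo_line((544,-307.2,58))
print(manip.get_obs()["position"],manip.get_obs()["force"])
manip.gripper_to(20); o=manip.get_obs();print(o["grip_width"],o["position"],o["force"])
manip.servo_line((544,-307.2,215)); manip.wait(.2)
o=manip.get_obs();print(o["time"],o["grip_width"],o["position"],o["force"])
s=manip.grab_frame("scene");w=manip.grab_frame("wrist");pickle.dump((o,s,w),open("g.pkl","wb"))
cv2.imwrite("pics/g.png",cv2.resize(np.hstack([s["pixels"],w["pixels"]]),(800,300)))
W=wrist_cloud(w,o)
c=o["position"]
p=near(W,c[:2],85,c[2]-60,c[2]-12);print(len(p),circ(p[:,:2]) if len(p) else 0,np.median(p,0))
A=np.c_[p[:,:2]-c[:2],np.ones(len(p))];print(np.linalg.lstsq(A,p[:,2],rcond=None)[0])
E
```

```text
[ 544.77899906 -307.38069133   58.85835439] [-0.05893052 -0.17372552  0.07844299]
27.53286839258082 [ 544.05442101 -307.18083439   57.9724347 ] [ 0.30260767 -0.27686304 -0.16912269]
5.4833 27.531582373416697 [ 543.65566342 -307.05124142  214.07109412] [-0.25927808 -0.71572232 -0.97998813]
16221 ((543.6668701171875, -296.89599609375), 64.82588958740234) [ 543.03308219 -277.76193365  189.54413349]
[-1.88005189e-03 -7.77514165e-03  1.89961530e+02]
```

View pics/g.png

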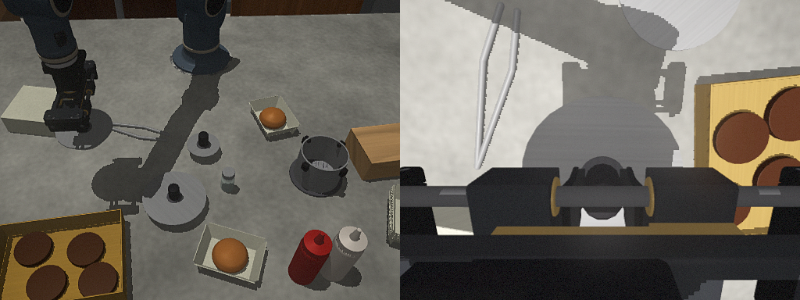

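The lid is held level: width 27.5 mm, tilt under 0.01, flange about 24 mm below the TCP. Next I move near the tub and refine its centre with the wrist camera.

```bash
python3 -W ignore - <<'E'
import pickle
from h import *
from bench import manip
manip.move_ptp((573,150,240),down(0)); manip.wait(.3)
o=manip.get_obs();w=manip.grab_frame("wrist");s=manip.grab_frame("side");pickle.dump((o,s,w),open("t.pkl","wb"))
print(o["time"],o["grip_width"],o["position"],o["force"])
cv2.imwrite("pics/t.png",cv2.resize(np.hstack([s["pixels"],w["pixels"]]),(800,300)))
W=wrist_cloud(w,o)
p=near(W,(573,285),110,96,104);c=(573.4,285)
for i in range(3):
    r=np.hypot(*(p[:,:2]-c).T);q=p[(r>54)&(r<63.5)];c,e=ring(q,59,c);print(len(q),c,e,np.median(q[:,2]))
a=np.degrees(np.arctan2(*(q[:,:2]-c).T[::-1]));print(np.histogram(a,8,(-180,180))[0])
E
```

```text
7.5667 27.50823381821236 [573.20167183 149.32972112 239.90659156] [ 0.72066791  0.24172219 -1.1951602 ]
1552 [573.05412769 283.70151841] 1.261856127639063 99.9474078424118
1570 [572.9522961 283.4415345] 1.2506831572916313 99.93539657483475
1576 [572.92330097 283.40061451] 1.2456821701979697 99.93393508914951
[317 210 275 245 290   0   0 239]
```

View pics/t.png

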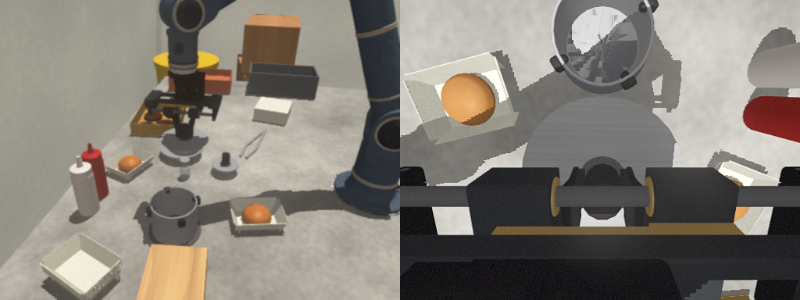

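The tub's mouth is seen at about (604,40) in the composite, with nothing in the way. Its centre is about (573,284), and rim z = 100 as expected. Next I lower the lid with force checks.

```bash
python3 -W ignore - <<'E'
from h import *
from bench import manip
X=(573,284.2)
manip.servo_line((*X,240)); manip.servo_line((*X,172),velocity=80); manip.wait(.2)
f0=np.mean([manip.get_obs()["force"] for _ in range(5)],0);print(f0)
def st(t):
    o=manip.get_obs();print(t,round(o["time"],2),o["position"].round(1),(o["force"]-f0).round(1),o["wrist_torque"].round(2),round(o["grip_width"],2));return o
z=172
for z in (160,150,146,144,142,140.5,139,138):
    manip.servo_line((*X,z),velocity=40); manip.wait(.1); o=st(z)
    if abs(o["force"][2]-f0[2])>5 or np.hypot(*(o["force"]-f0)[:2])>5: break
E
```

```text
[ 0.10069565  0.72541053 -1.76772127]
160 10.46 [573.1 284.3 160. ] [-0.4 -0.9 -0.7] [-0.03 -0.1  -0.03] 27.12
150 10.96 [573.  284.3 150.1] [ 0.4 -0.7  0.1] [-0.01 -0.14  0.01] 26.87
146 11.31 [573.  284.2 146. ] [ 0.2 -0.   0.5] [-0.07 -0.12 -0.06] 27.44
144 11.66 [573.  284.2 144. ] [ 0.4 -0.3  0.7] [-0.05 -0.15 -0.02] 27.47
142 12.01 [573.2 284.4 142.2] [0.3 0.4 0.7] [ 0.15 -0.33  0.01] 27.33
140.5 12.36 [573.5 284.5 141.3] [ 0.4 -1.7  6.9] [ 0.04 -0.2   0.04] 27.38
```

Contact comes at TCP z ≈ 142, as expected (14 mm proud), with negligible side force. Now I press.

```bash
python3 -W ignore - <<'E'
from h import *
from bench import manip
X=(573,284.2);f0=np.array([.1,.2,-1.5])
for z in np.arange(139.5,124,-1.5):
    manip.servo_line((*X,z),velocity=40); manip.wait(.1); o=manip.get_obs();df=o["force"]-f0
    print(round(z,1),round(o["time"],2),o["position"].round(1),df.round(1),o["wrist_torque"].round(2),round(o["grip_width"],2))
    if df[2]>16 or np.hypot(*df[:2])>8: break
E
```

```text
139.5 12.71 [573.6 284.8 140.5] [ 0.2 -0.7  8. ] [ 0.01 -0.24  0.02] 27.38
138.0 13.06 [573.5 284.7 138.7] [-0.2 -0.1  6.9] [ 0.07 -0.27  0.  ] 27.32
136.5 13.41 [573.2 284.4 136.4] [1.3 0.7 3.9] [ 0.26 -0.45 -0.02] 27.62
135.0 13.76 [572.1 283.5 133.4] [ 1.5  0.8 -6.5] [ 0.39 -0.65 -0.06] 27.02
133.5 14.11 [572.5 283.6 132.5] [ 1.8  0.  -8.6] [ 0.35 -0.7   0.02] 27.4
132.0 14.46 [572.8 283.9 131.5] [ 1.9  1.5 -9. ] [ 0.32 -0.67 -0.02] 27.26
130.5 14.81 [573.  284.1 130.5] [ 1.2  0.5 -7.4] [ 0.26 -0.55 -0.03] 27.12
129.0 15.16 [573.3 284.5 129.8] [ 0.3  0.2 -0.1] [ 0.02 -0.27  0.03] 27.29
127.5 15.51 [573.1 284.5 128. ] [-0.7 -1.2  3. ] [ 0.01 -0.09 -0.06] 27.29
126.0 15.86 [573.2 284.5 127.9] [-1.9 -1.2 10.4] [-0.47  0.54 -0.04] 27.07
124.5 16.21 [573.2 284.5 127.8] [-3.6 -4.8 18. ] [-0.86  1.05 -0.02] 27.18
```

It snapped through and bottomed out at TCP 127.9, the expected home height, with 18 N of pressing force. Now I relieve the load, release, retreat and check.

```bash
python3 -W ignore - <<'E'
import pickle
from h import *
from bench import manip
manip.servo_line((573,284.2,127.6),velocity=40)
manip.gripper_to(60);print(manip.get_obs()["force"])
manip.servo_line((573,284.2,230));
manip.servo_line((573,150,240));manip.wait(.3)
o=manip.get_obs();d={n:manip.grab_frame(n) for n in("scene","side","wrist")}
print(o["time"],o["force"])
C=np.array((573.,284.2))
for n,f in d.items():
    W=wrist_cloud(f,o) if n=="wrist" else cloud(f)
    p=near(W,C,72,98,109)
    k=near(W,C,30,138,152)
    print(n,len(p),circ(p[:,:2]),"knob top",len(k),np.median(k,0).round(1) if len(k) else 0,circ(k[:,:2]) if len(k) else 0)
    A=np.c_[p[:,:2]-C,np.ones(len(p))];print("  plane",np.linalg.lstsq(A,p[:,2],rcond=None)[0].round(4),p[:,2].min(),p[:,2].max())
    for c in((645,-104),(469,-20)):
        k=near(W,c,30,66,80);print("  other",np.median(k,0).round(1) if len(k) else None)
cv2.imwrite("pics/e.png",cv2.resize(np.hstack([d["side"]["pixels"],d["wrist"]["pixels"]]),(800,300)))
E
```

```text
[-0.12538572 -0.28857176 -0.77636605]
19.4833 [-0.03733495  1.42099877  0.11657692]
scene 2371 ((575.0394287109375, 284.25384521484375), 70.08161926269531) knob top 140 [576.2 282.5 143.7] ((575.4690551757812, 283.5462341308594), 14.210457801818848)
  plane [-2.600000e-03  1.600000e-03  1.040812e+02] 98.03894994773411 108.92379318681053
  other [ 647.1 -103.4   72.9]
  other [473.7 -20.   72.7]
side 2022 ((571.138427734375, 285.2303771972656), 69.69795989990234) knob top 120 [570.4 288.5 143.6] ((571.7429809570312, 285.8243713378906), 13.666314125061035)
  plane [-2.000000e-04  0.000000e+00  1.040095e+02] 98.06260449371946 108.82996066331177
  other [640.6 -99.5  72.6]
  other [466.  -15.5  73.1]
wrist 13027 ((573.7665405273438, 281.49334716796875), 68.77342987060547) knob top 1116 [572.7 282.6 143.2] ((572.3710327148438, 283.1882629394531), 14.00190258026123)
  plane [-1.000000e-04  7.000000e-04  1.034601e+02] 98.00581349851204 108.8389103322333
  other None
  other None
```

View pics/e.png

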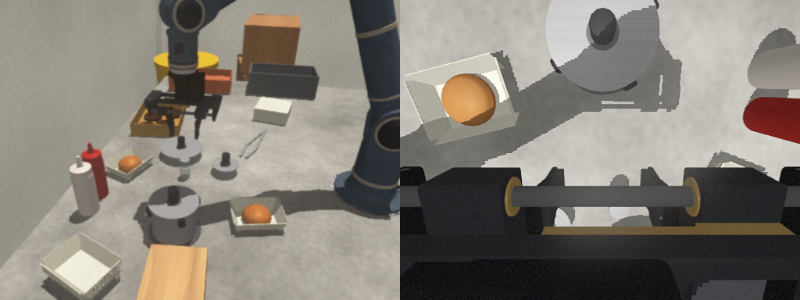

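The lid sits flat on the tub: flange top at about 103.5 mm, knob top at 143.4 mm, tilt under 0.003. The wrist view shows it centred at (602,28), the gripper is clear, and the other lids have not moved.

```bash
python3 -c "
from bench import manip
print(manip.hand_in())"
```

```text
the job is handed in; nothing more can be done
None
```

The tub is closed with the 132 mm lid, and I handed the job in with the clock at about 19.5 s of the 38 s. The hand-in reports no verdict.

- **Choosing the lid:** I picked it by its flange radius, which the wrist camera measured at 66.0 mm. I took it by the knob and it hung level.
- **Closing:** The lid met the catches at TCP height 142 mm, about 14 mm above home as expected. It snapped through at about 8 N and bottomed out at TCP height 127.9 mm, with 18 N of pressing at the end. I eased off the force before letting go.
- **Lid on the tub:** The flange top is at about 103.5–104 mm and the knob top at about 143.4 mm, which puts the knob point at about 123 mm (home). The tilt is about 0.003 rad or less, and the lid is within about 2–3 mm of the tub's axis.
- **Other lids and robot:** The other two lids are where they started, and the gripper is clear of everything.
- **Disagreement:** The scene and side cameras differ by about 4 mm in x, which fits their stated calibration error of about 2 mm each. The wrist camera lies between them. No check failed.

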